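# Clamp a chain tensioner and hold its arm wound to the stop

## Robot

A 7-joint arm with a two-finger parallel gripper is mounted at the origin on a cart in front of the work surface, level with it; the furniture and walls round the work are solid. World frame = base frame: x ahead of the robot, y to its left, z up, the work surface at z = 0. Lengths are in m, angles in rad, forces in N, time in s.
With the tool pointing down it reaches from about 0.4 to 0.9 m from the base axis. Payload 5.5 kg.
Tool frame: the origin (TCP) lies on the centre line of the jaws, within the pads' length; the fingertips stand 11 mm ahead of it and the grasp point (between the pads) lies 8 mm behind it; z points along the fingers, x is the direction in which the jaws open and shut, and the axes are right-handed (so a half turn about z gives the same grasp; the last joint's range is limited). The gripper opens to 92 mm and grips with 3 to 60 N. Pads are 19 mm wide; open, the fingers measure 130 mm over their backs; the gripper's body (75 mm by 190 mm) begins 47 mm behind the grasp point.
Start: joints at [-1.046, 0.501, -0.427, 1.55, 0.221, 1.138, -0.21], TCP at [0.168, 0.628, 0.238] pointing down, gripper open.
Joint ranges: [-2.88, 2.88], [-0.31, 2.03], [-1.54, 1.56], [0.2, 2.42], [-1.41, 4.55], [0.19, 2.02], [-2.57, 2.57]. Speed limits (rad/s): [2.57, 2.57, 3.14, 3.14, 3.14, 3.14, 3.14].

## Interface

Orientations are given as a unit quaternion [w, x, y, z].
In Python, from rig import readout, vision, env gives the robot as it stands.
- The arm moves only by the shell command python3 -m inch 'ROWS' [FORCE]. ROWS is text: rows parted by semicolons, each of 7 numbers parted by spaces: the shift along the tool's x, y, z in m, then the turn, a rotation vector about the tool's x, y, z in rad, then the opening, from -1 (shut) to 1 (fully open), so that 0 is half open. A call has exactly 5 rows; each row is the pose to reach, as a shift and turn from the pose commanded when the call began, along the tool's axes at that moment; what a row does not reach only later rows make up. A row lasts 1/8 s, in which the tool goes at most 62.5 mm and 10.7 degrees, less where a joint would pass 70% of its speed; a pose out of reach is approached as far as the arm can. A call with a gripper value outside its range is refused whole. The fingers move at their own pace and stop on an object; FORCE is the grip in N (left out, the last holds). Time passes only in rows, so rows that repeat a pose let the fingers close, or fill a call up. It gives the time, the measured TCP pose, the force and the opening at its end, in the units of the state.
- readout.sense(): the state, without advancing time (a new reading comes with each control period).
- vision.read_camera(name): name is "scene" or "top"; returns a dict with "pixels" (400x640x3 uint8, red, green, blue), "range_z" (400x640 float32, m along the optical axis (not along the pixel's ray), 0 where there is no reading), "fx", "fy", "cx", "cy" (pixels), "eye" and "orientation" of the camera in the world. Camera axes: x right, y down, z forward; pixel columns grow to the right and rows downward; lengths in m; the calibration is good to about 2 mm. A picture is of the moment at which its call begins.
- env.hand_in(): hands the job in, once; it reports no verdict.
The state is a dict: "t": time; "joint_pos": joint angles; "qd": joint speeds; "effort": joint torques, N m; "eef_pos": TCP position; "orientation": TCP orientation; "ft_force": force on the tool from outside, world axes, zero at the start; "wrist_torque": the same for the moment, N m; "width": finger opening in m.
Only numpy, scipy, OpenCV 4.12 (cv2) and the standard library are available. Lean on these libraries where they do the work, as an engineer would, in place of code of your own. Each camera call takes 0.05 s, during which the arm holds its last target. There are 200 camera calls.

## Task

The hanger tongue of the sprung chain tensioner lies loose under the jaw of the small blue yoke vise. Crank the red knob clockwise (seen from above) until the jaw clamps the tongue firmly, then take the black roller and swing the tensioner's arm clockwise, forward against its spring, all the way to its stop, without the tensioner shifting in the vise. Finish while still holding the arm at its stop: do not let go, and leave the spanner, the magnet and the bearing where they lie.

Things in the scene. Friction and masses are not known exactly. Their poses are not given: they have to be found in the camera images.
- screw_axis (a point): point on the vise's vertical screw axis, 120 mm above the bench. The vise is a blue bed plate 96 x 190 x 12 mm fixed to the bench, with two posts and a bridge (top 98 mm above the bench) over the tongue; its own y axis runs from the screw along the tongue to the tensioner's pivot, its x axis points away from the robot (give or take its yaw)
- crank (a joint): turn of the vise's crank in rad, growing clockwise from above (tightening); starts at 0 to 0.8, and at 0 the crank arm points along the vise's -y. It takes 4.5 N at the knob and stays where it is left. The jaw meets the tongue at about 3.1; from there the push grows to about 15 N over the next 0.6 rad, where the tongue is firmly clamped and stays so when released; stop at 10 to 20 N
- jaw (a joint): downward travel of the jaw in m: 14 mm per turn of the crank (crank and screw sink with it); it meets the tongue at about 0.007
- crank_knob (a point): middle of the red upright knob on the crank, which turns freely on its spindle: 21 mm thick, 36 mm high (18 mm above and below this point), 55 mm from the screw axis, standing on the crank arm (15 mm wide); grips well from above. It starts about 136 mm above the bench and sinks with the screw
- tensioner: the loose chain tensioner, 0.57 kg; origin in the underside of its hanger tongue, near the screw axis. The tongue is an aluminium bar 36 wide x 10 thick, lying on the vise's bed between two guide rails; the round pivot body (52 mm across) stands 100 mm along its y axis
- pivot (a point): point on the vertical axis on which the tensioner's arm swings, about 87 mm above the bench
- tension_arm (a joint): swing of the tensioner's arm in rad: 0 at its rest stop, where it points along the tensioner's -x (towards the robot), growing clockwise seen from above up to 1.3 at the forward stop, where it points nearly along the tensioner's +y (upright steel stop pins on the pivot body mark both stops). A spring drives it back to 0: about 2 N at the roller at the start, 6.4 N at the stop
- roller (a point): centre of the black roller on the end of the arm, 85 mm from the pivot axis, about 85 mm above the bench. It turns freely on its pin: 29 mm thick, 33 mm high (16.5 mm above and below this point), with a rim 34 mm across and 5 mm high at its foot, above the arm; grips well from above
- spanner: bystander: steel combination spanner, 36 x 219 x 8 mm, loose on the bench; origin under its middle
- magnet: bystander: red triangular welding magnet, 85 x 100 x 18 mm, loose on the bench; origin under its middle
- race: bystander: steel ball bearing, 47 mm across, 14 mm high, loose on the bench; origin under its middle

How it is judged:
By the outcome, as a careful person would: the job done as asked, in the order asked, and still so for the second after the job is handed in, while the arm keeps its last pose, push and grip.
It also fails if it takes over 61 s, if anything falls off the work surface, if the arm or the gripper's body presses on something with over 40 N, if the wrist force passes 120 N, or if a joint passes its speed limit or range.

## Working session

There is one attempt and no reset: what is moved stays moved. The work goes in short steps, Python scripts to look and compute and a shell command to move; the robot and the scene stay as the last step left them, time stands still between calls to the robot, and variables do not carry over. Pictures are saved under pics/ and viewed, about 8 in all and at most 12, crops included, and the job is handed in when it is done.

```bash
mkdir -p pics; ls; cat > h.py <<'E'
import numpy as np, cv2
from scipy.spatial.transform import Rotation as R
from rig import readout, vision, env
def cam(n,save=None):
    c=vision.read_camera(n); np.savez(f'last_{n}.npz',**c)
    if save: cv2.imwrite(f'pics/{save}.png',c['pixels'][:,:,::-1])
    return c
def world(c,u,v,z=None):
    q=np.array(c['orientation']); 
    Rm=R.from_quat([q[1],q[2],q[3],q[0]]).as_matrix() if q.size==4 else q.reshape(3,3)
    ray=Rm@np.array([(u-c['cx'])/c['fx'],(v-c['cy'])/c['fy'],1.])
    e=np.array(c['eye'])
    if z is not None: return e+ray*(z-e[2])/ray[2]
    d=c['range_z'][int(v),int(u)]; return e+ray*d
E
python3 - <<'E'
from h import *
a=cam('top','top0');b=cam('scene','scene0')
for c in(a,b):print(c['eye'],c['orientation'],c['fx'])
print(readout.sense())
E
```

```text
pics
[ 0.41755441 -0.1446937   1.24399598] [ 0.05622372 -0.69776097  0.71280956 -0.04325561] 485.4801047872151
[-0.22027005 -0.61959269  0.62346564] [-0.44232845  0.74565206 -0.43296865  0.24675231] 489.03640681131174
{'t': 0.1, 'joint_pos': array([-1.04579948,  0.50177556, -0.42682771,  1.55134178,  0.22082636,
        1.13830102, -0.21029912]), 'qd': array([ 7.43225316e-05, -1.26412855e-03, -1.84857152e-03, -2.14705011e-04,
        1.81472286e-03, -2.19855102e-03,  1.33446961e-03]), 'effort': array([-1.05744859e-02, -5.67883229e+01, -5.83783865e+00, -2.79917443e+01,
       -6.89642457e-02,  2.40364257e-02,  3.83392364e-05]), 'eef_pos': array([0.16810565, 0.62725162, 0.23677191]), 'orientation': array([ 5.15782666e-04,  7.93328734e-01,  6.08792856e-01, -7.15618399e-04]), 'ft_force': array([-0.631118  , -0.08370656,  0.20009254]), 'wrist_torque': array([ 0.04214492, -0.03223851, -0.02760081]), 'width': 0.09160723717580933}
```

View pics/top0.png

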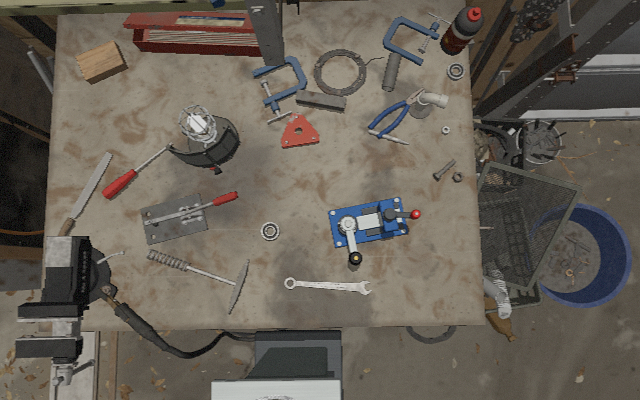

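View pics/scene0.png

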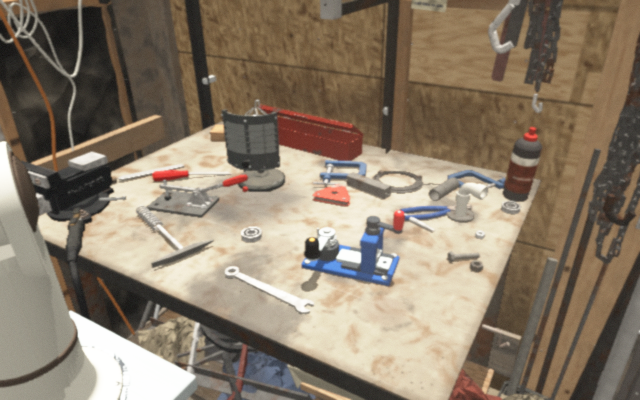

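```bash
python3 - <<'E'
from h import *
t=np.load('last_top.npz');s=np.load('last_scene.npz')
a=cv2.resize(t['pixels'][185:285,310:440],None,fx=6,fy=6,interpolation=cv2.INTER_CUBIC)
b=cv2.resize(s['pixels'][200:300,290:430],None,fx=5,fy=5,interpolation=cv2.INTER_CUBIC)
cv2.imwrite('pics/topc.png',a[:,:,::-1]);cv2.imwrite('pics/scc.png',b[:,:,::-1])
for n,u,v in[('knob',415,214),('roller',355,258),('pivot',348,225),('screw',403,217),('tl',330,212),('tr',400,200)]:
  print(n,world(t,u,v).round(3),t['range_z'][v,u])
E
```

```text
knob [ 0.539 -0.335  0.151] 1.0959643
roller [ 0.445 -0.199  0.104] 1.1309185
pivot [ 0.524 -0.186  0.078] 1.1686872
screw [ 0.537 -0.313  0.119] 1.1276
tl [ 0.565 -0.144  0.011] 1.2410853
tr [ 0.592 -0.323  0.009] 1.2436001
```

View pics/topc.png

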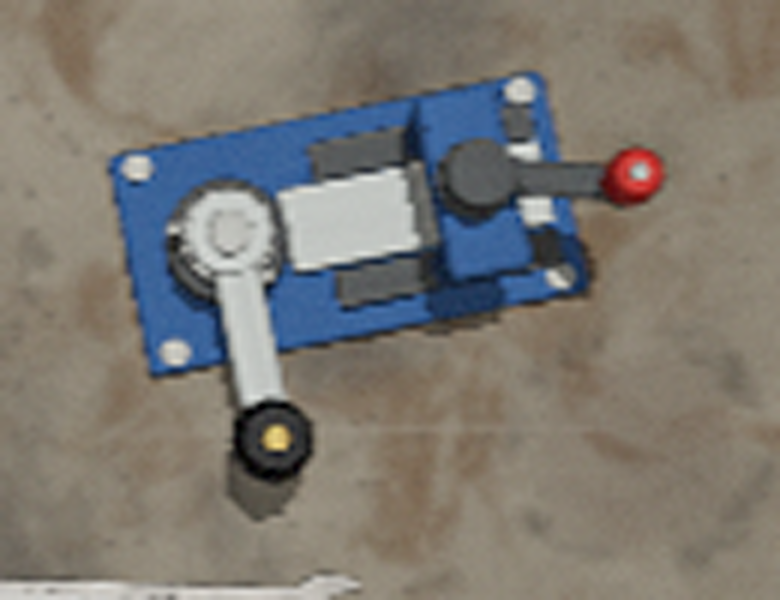

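View pics/scc.png

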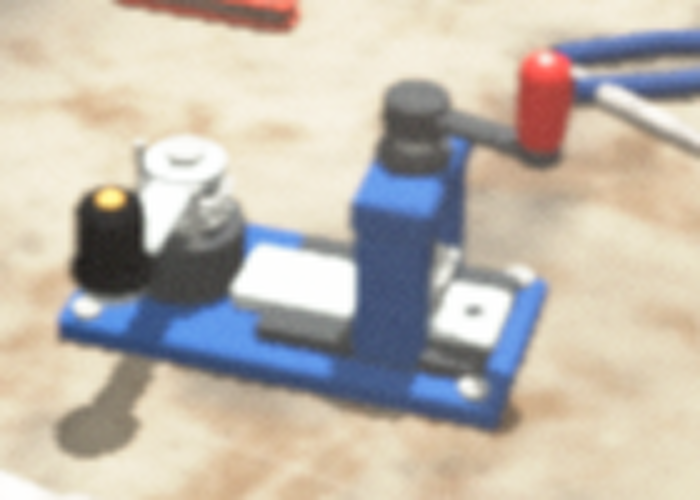

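```bash
python3 - <<'E'
from h import *
t=np.load('last_top.npz')
p={}
for n,x,y,z in[('knob',638,172,.154),('hub',482,176,None),('pivot',230,230,None),('roller',277,438,.103),('c1',112,160,.012),('c2',152,375,.012),('c3',538,70,.012),('c4',592,285,.012)]:
  u,v=x/6+310-.4,y/6+185-.4
  w=world(t,round(u),round(v)); z=z or w[2]; p[n]=world(t,u,v,z); print(n,p[n].round(4),w.round(3))
c=(p['c1']+p['c2']-p['c3']-p['c4'])/2; print('yaw of y axis',np.degrees(np.arctan2(c[1],c[0])),np.linalg.norm(c))
print('dist knob-hub',np.linalg.norm((p['knob']-p['hub'])[:2]),'rol-piv',np.linalg.norm((p['roller']-p['pivot'])[:2]))
yv=c[:2]/np.linalg.norm(c[:2]); xv=np.array([yv[1],-yv[0]]);print('x',xv,'y',yv)
d=(p['knob']-p['hub'])[:2]; print('knob ang rel -y (cw+)',np.arctan2(-(d@xv), -(d@yv)))
d=(p['roller']-p['pivot'])[:2]; print('arm', d@xv,d@yv)
d=(p['pivot']-p['hub'])[:2]; print('piv-hub', d@xv,d@yv)
s=readout.sense();q=s['orientation'];print(R.from_quat(np.r_[q[1:],q[0]]).as_matrix().round(3))
E
```

```text
knob [ 0.5406 -0.337   0.154 ] [ 0.541 -0.337  0.154]
hub [ 0.5442 -0.2827  0.1206] [ 0.544 -0.283  0.121]
pivot [ 0.5295 -0.1862  0.0769] [ 0.529 -0.186  0.077]
roller [ 0.4455 -0.2013  0.103 ] [ 0.445 -0.202  0.103]
c1 [ 0.5668 -0.1392  0.012 ] [ 0.569 -0.138  0.001]
c2 [ 0.4751 -0.154   0.012 ] [ 0.476 -0.154  0.001]
c3 [ 0.6013 -0.3217  0.012 ] [ 0.604 -0.323 -0.003]
c4 [ 0.5091 -0.3405  0.012 ] [ 0.509 -0.34   0.014]
yaw of y axis 100.52707092926603 0.18763535974034715
dist knob-hub 0.054449664364153376 rol-piv 0.0853840969135955
x [0.9831687  0.18270007] y [-0.18270007  0.9831687 ]
knob ang rel -y (cw+) 0.24897952194266412
arm -0.08538258077919184 0.00050882731358611
piv-hub 0.003221069453619834 0.097510121103307
[[ 0.259  0.966 -0.001]
 [ 0.966 -0.259 -0.002]
 [-0.002 -0.    -1.   ]]
```

```bash
python3 - <<'E'
from h import *
t=np.load('last_top.npz')
v,u=np.mgrid[0:400,0:640]; q=t['orientation'];Rm=R.from_quat(np.r_[q[1:],q[0]]).as_matrix()
d=t['range_z'];P=t['eye']+ (np.stack([(u-t['cx'])/t['fx'],(v-t['cy'])/t['fy'],np.ones_like(d)],-1)*d[...,None])@Rm.T
P=P[d>0]
print('rows x 0.1..0.8, cols y .6..-.4; cm')
for x in np.arange(.8,.1,-.1):
  print(round(x,1),[int(round(100*P[(abs(P[:,0]-x)<.05)&(abs(P[:,1]-y)<.05)][:,2].max(initial=-1))) for y in np.arange(.6,-.45,-.1)])
E
```

```text
rows x 0.1..0.8, cols y .6..-.4; cm
0.8 [1, 1, 1, 65, 65, 65, 66, 66, 4, 2, 11]
0.7 [1, 1, 3, 2, 23, 23, 71, 2, 1, 1, 2]
0.6 [1, 3, 4, 6, 8, 11, 1, 2, 5, 13, 2]
0.5 [2, 12, 8, 7, 3, 1, 2, 1, 10, 16, 1]
0.4 [15, 15, 15, 3, 3, 3, 1, 1, 11, 1, 1]
0.3 [15, 15, 15, 4, 1, 3, 1, 1, 1, 1, 1]
0.2 [15, 15, 15, 3, 3, 0, 0, 0, 0, -89, -89]
```

```bash
python3 -m inch '-0.035 0.049 -0.005 0 0 0 0; -0.07 0.098 -0.01 0 0 0 0; -0.105 0.147 -0.015 0 0 0 0; -0.14 0.196 -0.02 0 0 0 0; -0.174 0.247 -0.02 0 0 0 0' 20
```

```text
t: 0.72
eef_pos: [0.3628, 0.3943, 0.258]
orientation: [-0.0, 0.793, 0.609, 0.0]
ft_force: [0.0, 0.3, 0.1]
width: 0.0477
```

```bash
python3 -m inch '-0.049 0.037 0 0 0 0 0; -0.098 0.074 0 0 0 0 0; -0.147 0.111 0 0 0 0 0; -0.196 0.148 0 0 0 0 0; -0.244 0.187 0 0 0 0 0' 20; python3 -c "
from h import *
print(readout.sense()['joint_pos'].round(2))"
```

```text
t: 1.35
eef_pos: [0.4794, 0.1098, 0.2577]
orientation: [-0.0, 0.793, 0.609, 0.0]
ft_force: [1.3, 1.2, -0.1]
width: 0.0456
[-0.14  0.17 -0.16  1.92  0.03  1.05  1.  ]
```

```bash
python3 -m inch '-0.053 0.025 0 0 0 0 0; -0.106 0.05 0 0 0 0 0; -0.16 0.075 0 0 0 0 0; -0.214 0.1 0 0 0 0 0; -0.267 0.124 0 0 0 0 0' 20; python3 -c "
from h import *
s=readout.sense();print(s['joint_pos'].round(2));p=s['eef_pos']
d=np.array([.5406,-.337,.19])-p;q=s['orientation'];print(R.from_quat(np.r_[q[1:],q[0]]).inv().apply(d))"
```

```text
t: 1.98
eef_pos: [0.5298, -0.18, 0.2575]
orientation: [-0.0, 0.793, 0.609, -0.0]
ft_force: [0.6, 0.8, 0.9]
width: 0.0459
[ 0.24  0.29  0.05  1.77 -0.02  1.08  1.6 ]
[-0.14888397  0.05105322  0.06745593]
```

```bash
python3 -m inch '-0.05 0.017 0.015 0 0 0 0; -0.1 0.034 0.04 0 0 0 0; -0.149 0.051 0.067 0 0 0 0; -0.149 0.051 0.067 0 0 0 0; -0.149 0.051 0.067 0 0 0 0' 20; python3 - <<'E'
from h import *
a=cam('top');b=cam('scene')
print(readout.sense()['eef_pos'])
i=np.hstack([cv2.resize(a['pixels'][170:270,360:460],(400,400),interpolation=2),cv2.resize(b['pixels'][150:250,340:440],(400,400),interpolation=2)])
cv2.imwrite('pics/k1.png',i[:,:,::-1])
E
```

```text
t: 2.6
eef_pos: [0.5405, -0.3345, 0.19]
orientation: [-0.001, 0.793, 0.609, 0.0]
ft_force: [0.2, 1.0, 0.7]
width: 0.0454
[ 0.54161719 -0.33341436  0.19127926]
```

View pics/k1.png

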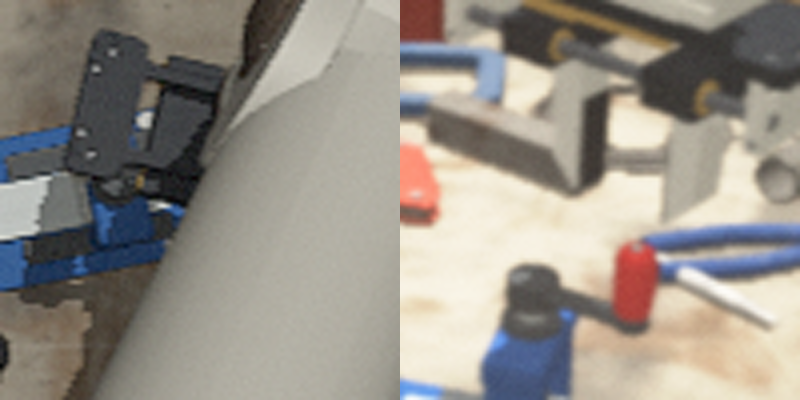

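The scene view (right half) shows the knob at (635,280) below, between the two fingers, and the fingers clear of the hub. I'll descend and grip.

```bash
python3 -m inch '-0.001 0 0.02 0 0 0 0; -0.001 0 0.04 0 0 0 0; -0.001 0 0.056 0 0 0 0; -0.001 0 0.056 0 0 0 -1; -0.001 0 0.056 0 0 0 -1' 25; python3 -m inch '0 0 0 0 0 0 -1; 0 0 0 0 0 0 -1; 0 0 0 0 0 0 -1; 0 0 0 0 0 0 -1; 0 0 0 0 0 0 -1' 25; python3 - <<'E'
from h import *
s=readout.sense();print(s['eef_pos'],s['ft_force'],s['width'])
hub=np.array([.5442,-.2827]);hub2=np.array([.5295,-.1862])+0
r0=np.array([.5406,-.337])-hub; y=np.array([-.1827,.98317]);x=np.array([.98317,.1827])
q=s['orientation'];Rm=R.from_quat(np.r_[q[1:],q[0]])
a0=.249
print('hub-rel',r0)
pr=None
for k in range(26):
  a=a0+.15*k
  w=hub+.055*(-np.cos(a)*y-np.sin(a)*x)
  if k==0: w0=w
  d=np.r_[w-w0,-.014/2/np.pi*(a-a0)]
  print(k,round(a,2),(Rm.inv().apply(d)*1000).round(1))
E
```

```text
t: 3.32
eef_pos: [0.5405, -0.3365, 0.1347]
orientation: [0.0, 0.793, 0.609, -0.0]
ft_force: [-0.1, -0.5, 0.4]
width: 0.0303
t: 3.95
eef_pos: [0.5405, -0.3379, 0.1355]
orientation: [0.001, 0.794, 0.608, -0.0]
ft_force: [0.3, -4.9, 0.5]
width: 0.0202
[ 0.54053612 -0.33792678  0.13546331] [ 0.31055915 -4.93325554  0.48537902] 0.020244564516345494
hub-rel [-0.0036 -0.0543]
0 0.25 [0. 0. 0.]
1 0.4 [-1.  -8.2  0.3]
2 0.55 [ -0.8 -16.4   0.6]
3 0.7 [  0.7 -24.5   1. ]
4 0.85 [  3.3 -32.3   1.3]
5 1.0 [  7.1 -39.7   1.6]
6 1.15 [ 12.  -46.3   1.9]
7 1.3 [ 17.7 -52.2   2.2]
8 1.45 [ 24.3 -57.2   2.5]
9 1.6 [ 31.6 -61.1   2.8]
10 1.75 [ 39.4 -63.8   3.2]
11 1.9 [ 47.4 -65.4   3.5]
12 2.05 [ 55.7 -65.8   3.8]
13 2.2 [ 63.9 -64.9   4.1]
14 2.35 [ 71.9 -62.8   4.4]
15 2.5 [ 79.4 -59.5   4.8]
16 2.65 [ 86.4 -55.2   5.1]
17 2.8 [ 92.7 -49.8   5.4]
18 2.95 [ 98.1 -43.6   5.8]
19 3.1 [102.5 -36.6   6.1]
20 3.25 [105.8 -29.1   6.4]
21 3.4 [108.  -21.1   6.8]
22 3.55 [108.9 -13.    7.1]
23 3.7 [108.6  -4.7   7.5]
24 3.85 [107.1   3.4   7.8]
25 4.0 [104.4  11.2   8.2]
```

```bash
python3 -m inch '-0.002 -0.008 0.0003 0 0 0 -1; -0.002 -0.0165 0.0006 0 0 0 -1; -0.0005 -0.0245 0.001 0 0 0 -1; 0.002 -0.0325 0.0013 0 0 0 -1; 0.006 -0.040 0.0016 0 0 0 -1' 25; python3 - <<'E'
from h import *
s=readout.sense();print(s['eef_pos'],s['ft_force'],s['width'],s['wrist_torque'])
E
```

```text
t: 4.58
eef_pos: [0.5045, -0.3202, 0.1338]
orientation: [0.001, 0.793, 0.609, 0.001]
ft_force: [3.8, -3.5, -1.2]
width: 0.0203
[ 0.50449067 -0.32023334  0.13375302] [ 3.80420776 -3.51408111 -1.18779561] 0.02030026603530588 [-0.54785406 -0.8872933   0.00488624]
```

```bash
python3 -m inch '0.0049 -0.0066 0.0003 0 0 0 -1; 0.0106 -0.0125 0.0006 0 0 0 -1; 0.0172 -0.0175 0.0009 0 0 0 -1; 0.0245 -0.0214 0.0012 0 0 0 -1; 0.0323 -0.0241 0.0016 0 0 0 -1' 25; python3 -m inch '0.008 -0.0016 0.0003 0 0 0 -1; 0.0163 -0.002 0.0006 0 0 0 -1; 0.0245 -0.0011 0.0009 0 0 0 -1; 0.0325 0.001 0.0012 0 0 0 -1; 0.040 0.0043 0.0016 0 0 0 -1' 25; python3 - <<'E'
from h import *
s=readout.sense();p=s['eef_pos'];print(p,s['ft_force'],s['width'])
d=p[:2]-[.5442,-.2827];y=np.array([-.1827,.98317]);x=np.array([.98317,.1827])
print(np.arctan2(-d@x,-d@y),np.linalg.norm(d))
E
```

```text
t: 5.2
eef_pos: [0.4901, -0.2826, 0.132]
orientation: [0.002, 0.793, 0.609, 0.001]
ft_force: [6.9, -4.1, -3.6]
width: 0.0199
t: 5.82
eef_pos: [0.5033, -0.2473, 0.1304]
orientation: [0.002, 0.794, 0.608, -0.0]
ft_force: [4.8, -9.4, -2.5]
width: 0.0198
[ 0.50334646 -0.24732871  0.13041255] [ 4.82442238 -9.42344367 -2.5402563 ] 0.01983648554708269
2.468127694009229 0.05403831841849949
```

```bash
python3 -m inch '0.0063 0.0055 0.0003 0 0 0 -1; 0.0123 0.011 0.0006 0 0 0 -1; 0.0175 0.017 0.001 0 0 0 -1; 0.0217 0.0237 0.0013 0 0 0 -1; 0.0249 0.031 0.0016 0 0 0 -1' 25; python3 - <<'E'
from h import *
s=readout.sense();p=s['eef_pos'];print(p,s['ft_force'],s['width'])
d=p[:2]-[.5442,-.2827];y=np.array([-.1827,.98317]);x=np.array([.98317,.1827])
a=np.arctan2(-d@x,-d@y);print(a,np.linalg.norm(d)); f=s['ft_force'][:2]
print('tan',f@(np.sin(a)*y-np.cos(a)*x),'rad',f@d/np.linalg.norm(d))
E
```

```text
t: 6.45
eef_pos: [0.5372, -0.2289, 0.1288]
orientation: [-0.001, 0.793, 0.609, -0.001]
ft_force: [-4.9, -2.1, 9.1]
width: 0.0201
[ 0.5372491  -0.22889486  0.12876792] [-4.87590211 -2.13846271  9.12173118] 0.02013828239934502
-3.0863359121496563 0.05425226263674531
tan -5.109707344511644 rad -1.4961287787458741
```

```bash
python3 -m inch '0.0014 0.0048 0 0 0 0 -1; 0.0024 0.0096 0 0 0 0 -1; 0.0029 0.0145 0.0001 0 0 0 -1; 0.003 0.0194 0.0003 0 0 0 -1; 0.0027 0.0244 0.0005 0 0 0 -1' 25; cat > st.py <<'E'
from h import *
s=readout.sense();p=s['eef_pos'];print(p,s['ft_force'],s['width'])
d=p[:2]-[.5442,-.2835];y=np.array([-.1827,.98317]);x=np.array([.98317,.1827])
a=np.arctan2(-d@x,-d@y);print(a%6.283,np.linalg.norm(d)); f=s['ft_force'][:2]
print('tan',f@(np.sin(a)*y-np.cos(a)*x),'rad',f@d/np.linalg.norm(d))
E
python3 st.py
```

```text
t: 7.08
eef_pos: [0.5581, -0.2299, 0.1283]
orientation: [-0.006, 0.793, 0.609, -0.003]
ft_force: [-15.7, 5.5, 21.2]
width: 0.0202
[ 0.55809384 -0.22987887  0.12832999] [-15.72848875   5.53600541  21.18713619] 0.020205392099064592
3.578674595604962 0.05539191645541106
tan -16.614281490549626 rad 1.4138831201805453
```

```bash
python3 - <<'E'
from h import *
a=cam('top');b=cam('scene')
i=np.hstack([cv2.resize(a['pixels'][180:280,320:420],(400,400),interpolation=2),cv2.resize(b['pixels'][180:300,300:420],(400,400),interpolation=2)])
cv2.imwrite('pics/k2.png',i[:,:,::-1])
E
python3 st.py
```

```text
[ 0.55852763 -0.22991439  0.12832385] [-14.12149981   5.23350476  19.27392743] 0.020422617850636194
3.5864057440117265 0.05546799214036851
tan -14.99412301652283 rad 1.4082523436241368
```

View pics/k2.png

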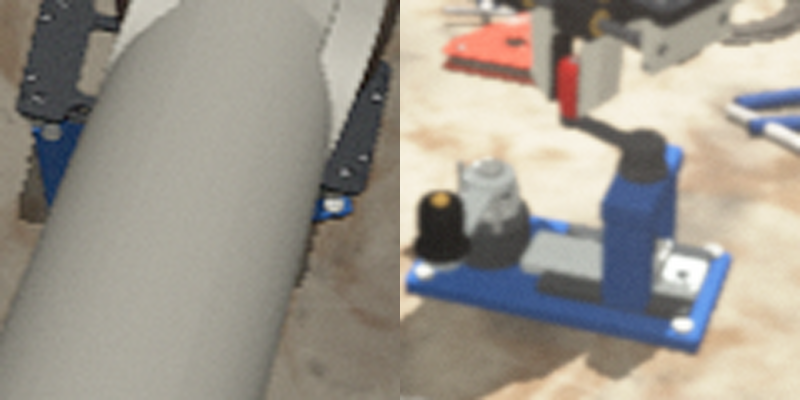

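The scene view (right half) shows the red knob at (568,90) still well gripped, the crank pointing past the tongue, and nothing obstructing it. I'll ease the vertical load and go on a little.

```bash
python3 -m inch '-0.0001 0.001 -0.0005 0 0 0 -1; -0.0002 0.002 -0.001 0 0 0 -1; -0.0003 0.003 -0.001 0 0 0 -1; -0.0003 0.003 -0.001 0 0 0 -1; -0.0003 0.003 -0.001 0 0 0 -1' 25; python3 st.py
```

```text
t: 7.8
eef_pos: [0.5596, -0.2302, 0.1284]
orientation: [-0.007, 0.793, 0.609, -0.003]
ft_force: [-16.1, 5.7, 17.4]
width: 0.0202
[ 0.55956556 -0.23019992  0.12838754] [-16.1243754    5.73067713  17.38537025] 0.020160024073386382
3.605812870443862 0.055470698705923964
tan -17.080849910911816 rad 1.0399276647640618
```

```bash
python3 -m inch '-0.0002 0.002 -0.0005 0 0 0 -1; -0.0004 0.004 -0.001 0 0 0 -1; -0.0006 0.005 -0.001 0 0 0 -1; -0.0007 0.006 -0.001 0 0 0 -1; -0.0007 0.006 -0.001 0 0 0 -1' 25; python3 st.py
```

```text
t: 8.43
eef_pos: [0.5637, -0.2314, 0.1284]
orientation: [-0.009, 0.793, 0.609, -0.004]
ft_force: [-18.2, 6.9, 15.2]
width: 0.0204
[ 0.56372551 -0.23144966  0.12835929] [-18.21544078   6.91490024  15.2216486 ] 0.02040917226635828
3.684021416603282 0.055592114989758516
tan -19.483665657290512 rad 0.07657907272708984
```

```bash
python3 -m inch '0 -0.001 0 0 0 0 -1; 0 -0.002 0 0 0 0 -1; 0 -0.003 0 0 0 0 -1; 0 -0.004 0 0 0 0 -1; 0 -0.004 0 0 0 0 -1' 25; python3 st.py
```

```text
t: 9.05
eef_pos: [0.5627, -0.2312, 0.1285]
orientation: [-0.006, 0.793, 0.609, -0.003]
ft_force: [-10.1, 4.4, 7.7]
width: 0.0206
[ 0.56272911 -0.23121299  0.12853912] [-10.11330887   4.3957261    7.68804079] 0.020554550956931435
3.665704497788611 0.0554730554024206
tan -11.000735420788795 rad 0.7652135221512484
```

```bash
python3 -m inch '0 -0.001 0 0 0 0 -1; 0 -0.002 0 0 0 0 -1; 0 -0.003 0 0 0 0 -1; 0 -0.004 0 0 0 0 -1; 0 -0.004 0 0 0 0 -1' 25; python3 st.py;  python3 -m inch '0 0 0 0 0 0 0; 0 0 0 0 0 0 0; 0 0 -0.002 0 0 0 0; 0 0 -0.02 0 0 0 0; 0 0 -0.06 0 0 0 0'; python3 st.py
```

```text
t: 9.68
eef_pos: [0.5595, -0.2303, 0.1286]
orientation: [-0.005, 0.793, 0.609, -0.002]
ft_force: [-8.2, 5.0, 7.0]
width: 0.0203
[ 0.55950216 -0.23026998  0.12858075] [-8.16197159  4.98994501  7.00173117] 0.02030021944258954
3.6050633381227923 0.05538583674082252
tan -9.22292595623266 rad 2.5407054707039856
t: 10.3
eef_pos: [0.5631, -0.2336, 0.1897]
orientation: [-0.002, 0.793, 0.609, -0.001]
ft_force: [-0.6, 0.3, 0.2]
width: 0.0459
[ 0.56306972 -0.23361187  0.189669  ] [-0.56106938  0.30213469  0.18765022] 0.045877395133629706
3.6867479086902932 0.05333752504785169
tan -0.6316742437811212 rad 0.08410047307143902
```

```bash
python3 -m inch '0 -0.04 0 0 0 0 0.3; 0 -0.08 0 0 0 0 0.3; 0.001 -0.122 0 0 0 0 0.3; 0.001 -0.122 0.02 0 0 0 0.3; 0.001 -0.122 0.04 0 0 0 0.3' 20; python3 - <<'E'
from h import *
a=cam('top');b=cam('scene')
print(readout.sense()['eef_pos'])
i=np.hstack([cv2.resize(a['pixels'][180:280,320:420],(400,400),interpolation=2),cv2.resize(b['pixels'][180:300,290:410],(400,400),interpolation=2)])
cv2.imwrite('pics/r1.png',i[:,:,::-1])
E
```

```text
t: 10.92
eef_pos: [0.4474, -0.202, 0.1514]
orientation: [0.001, 0.793, 0.609, 0.001]
ft_force: [0.0, -0.5, 0.2]
width: 0.06
[ 0.44577427 -0.20121654  0.14948921]
```

View pics/r1.png

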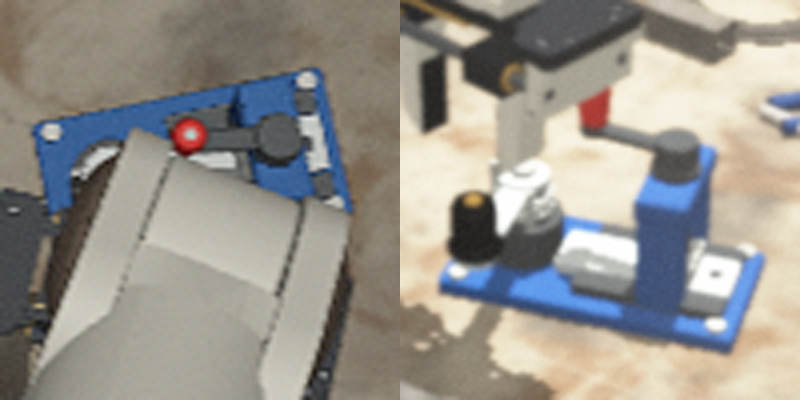

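The top view (left half) shows the knob at (190,134), now free. In the right half the fingers straddle the roller at (473,225). I'll measure the crank angle from the knob.

```bash
python3 - <<'E'
from h import *
c=np.load('last_top.npz')
im=c['pixels'].astype(int); m=(im[...,0]>130)&(im[...,1]<70)&(im[...,2]<80); m[:200]=0;m[230:]=0;m[:,:355]=0;m[:,380:]=0
v,u=np.nonzero(m);print(u.mean(),v.mean(),len(u))
for uu,vv in((u.mean(),v.mean()),(367.1,213.1)):
  p=world(c,uu,vv,.146);y=np.array([-.1827,.98317]);x=np.array([.98317,.1827])
  d=p[:2]-[.5442,-.2832];print(p,np.arctan2(-d@x,-d@y)%6.283,np.linalg.norm(d))
print(world(c,367,213))
E
```

```text
367.09375 213.09375 32
[ 0.54437149 -0.22790306  0.146     ] 3.328240365019293 0.05529720416709472
[ 0.54435689 -0.22791677  0.146     ] 3.327976927061614 0.05528345388180116
[ 0.54408002 -0.22736385  0.15041301]
```

```bash
python3 -m inch '0 0 -0.02 0 0 0.18 0; 0 0 -0.04 0 0 0.36 0; 0 0.034 -0.04 0 0 0.54 0; 0 0.068 -0.04 0 0 0.72 0; 0 0.102 -0.04 0 0 0.9 0' 40;  python3 -m inch '0 0 0 0 0 0.15 0; 0 0 0 0 0 0.3 0; 0 0 0 0 0 0.45 0; 0 0 0 0 0 0.58 0; 0 0 0 0 0 0.58 0'; python3 - <<'E'
from h import *
c=np.load('last_top.npz')
print([world(c,u,v)[2].round(4) for u in(366,367,368) for v in (212,213,214)])
s=readout.sense();print(s['joint_pos'].round(2));q=s['orientation'];r=R.from_quat(np.r_[q[1:],q[0]]);print(s['eef_pos'],r.as_matrix().round(3))
print(r.inv().apply(np.array([.5444,-.228,.127])-s['eef_pos']))
b=cam('scene');t=cam('top')
i=np.hstack([cv2.resize(t['pixels'][180:280,320:420],(400,400),interpolation=2),cv2.resize(b['pixels'][180:280,310:410],(400,400),interpolation=2)])
cv2.imwrite('pics/r2.png',i[:,:,::-1])
E
```

```text
t: 11.65
eef_pos: [0.547, -0.2284, 0.1919]
orientation: [0.0, 0.98, 0.2, 0.001]
ft_force: [0.3, 0.4, 0.1]
width: 0.0456
t: 12.28
eef_pos: [0.5459, -0.2279, 0.1912]
orientation: [0.0, 0.996, -0.085, 0.001]
ft_force: [0.2, 0.7, -1.2]
width: 0.046
[np.float64(0.1482), np.float64(0.1487), np.float64(0.1488), np.float64(0.1481), np.float64(0.1504), np.float64(0.1458), np.float64(0.1464), np.float64(0.145), np.float64(0.15)]
[ 0.07  0.43  0.36  1.77 -0.18  0.97  0.33]
[ 0.54590994 -0.22790847  0.19120951] [[ 0.986 -0.169  0.001]
 [-0.169 -0.986 -0.   ]
 [ 0.001  0.    -1.   ]]
[-0.0015652   0.00034165  0.06420734]
```

View pics/r2.png

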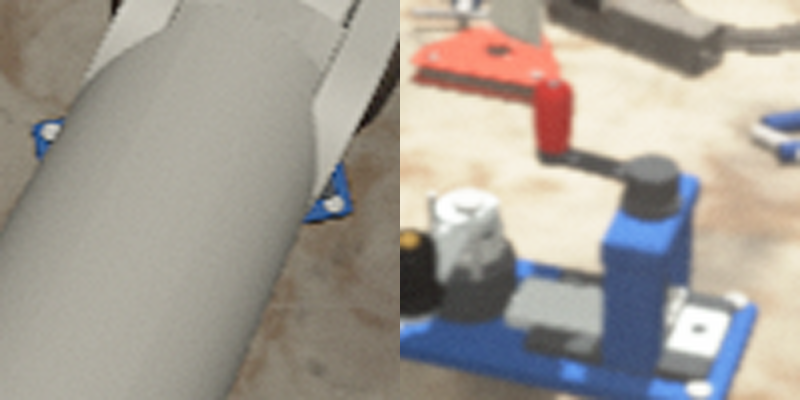

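The scene view shows the knob at (553,120), free of the gripper, which is above the crop. Descending with the jaws tangential.

```bash
python3 -m inch '-0.001 0 0.02 0 0 0 0; -0.001 0 0.045 0 0 0 0; -0.001 0 0.064 0 0 0 0; -0.001 0 0.064 0 0 0 -1; -0.001 0 0.064 0 0 0 -1' 40;  python3 -m inch '0 0 0 0 0 0 -1; 0 0 0 0 0 0 -1; 0 0 0 0 0 0 -1; 0 0 0 0 0 0 -1; 0 0 0 0 0 0 -1'; python3 st.py
```

```text
t: 13.0
eef_pos: [0.5447, -0.2281, 0.1265]
orientation: [0.0, 0.996, -0.085, 0.0]
ft_force: [-0.1, 0.5, 0.4]
width: 0.0307
t: 13.62
eef_pos: [0.5434, -0.2279, 0.1266]
orientation: [-0.0, 0.996, -0.085, -0.001]
ft_force: [-4.8, 0.4, 5.6]
width: 0.0196
[ 0.54341215 -0.22786768  0.12663166] [-4.8302022   0.38255517  5.60864487] 0.01957887047909701
3.3109783184011294 0.0556379026305818
tan -4.824306941409757 rad 0.4509139022317805
```

```bash
python3 -m inch '0.0032 -0.0005 0 0 0 0 -1; 0.0065 -0.0008 0 0 0 0 -1; 0.0097 -0.0009 0.0002 0 0 0 -1; 0.0128 -0.0008 0.0004 0 0 0 -1; 0.0159 -0.0006 0.0006 0 0 0 -1' 40; python3 st.py
```

```text
t: 14.25
eef_pos: [0.5563, -0.229, 0.1263]
orientation: [-0.001, 0.996, -0.086, -0.003]
ft_force: [-15.4, 4.8, 17.8]
width: 0.0199
[ 0.55630297 -0.22895884  0.12628691] [-15.39550531   4.79628075  17.77264134] 0.019889027107576254
3.54350604048943 0.05586787613695306
tan -16.068966747562314 rad 1.3471659530019575
```

```bash
python3 -m inch '0.0033 0.0003 -0.0002 0 0 0 -1; 0.0057 0.0008 -0.0004 0 0 0 -1; 0.0081 0.0014 -0.0005 0 0 0 -1; 0.0105 0.0021 -0.0005 0 0 0 -1; 0.0125 0.0028 -0.0005 0 0 0 -1' 40; python3 st.py; python3 -m inch '0 0 0 0 0 0 -1; 0 0 0 0 0 0 -1; 0 0 0 0 0 0 -1; 0 0 0 0 0 0 -1; 0 0 0 0 0 0 -1'; python3 st.py
```

```text
t: 14.88
eef_pos: [0.5661, -0.232, 0.1261]
orientation: [-0.003, 0.996, -0.085, -0.006]
ft_force: [-19.7, 9.2, 20.2]
width: 0.0205
[ 0.56611199 -0.23195208  0.12613227] [-19.69167969   9.22251814  20.24082079] 0.020534234042476104
3.7270775655907107 0.056011814254501475
tan -21.730244128564582 rad 0.7840784080859055
t: 15.5
eef_pos: [0.5662, -0.232, 0.1262]
orientation: [-0.003, 0.996, -0.085, -0.006]
ft_force: [-19.3, 8.8, 19.6]
width: 0.0198
[ 0.56624595 -0.23204005  0.12617387] [-19.2521466    8.81624344  19.62666933] 0.019823108723969547
3.729894456395894 0.055983480809485675
tan -21.16835909078316 rad 0.5225019824778637
```

```bash
python3 -m inch '-0.001 0 0 0 0 0 -1; -0.002 0 0 0 0 0 -1; -0.003 -0.0003 0 0 0 0 -1; -0.004 -0.0006 0 0 0 0 -1; -0.004 -0.0006 0 0 0 0 -1' 40; python3 st.py
```

```text
t: 16.12
eef_pos: [0.565, -0.2316, 0.1263]
orientation: [-0.002, 0.996, -0.085, -0.003]
ft_force: [-11.4, 5.9, 12.4]
width: 0.0198
[ 0.56502403 -0.23159205  0.12629563] [-11.43887883   5.88070899  12.37434307] 0.019763555528903583
3.706655622842485 0.05592920231082278
tan -12.806006696218086 rad 1.1988728083291484
```

```bash
python3 -m inch '-0.001 -0.0002 0 0 0 0 -1; -0.0015 -0.0002 0 0 0 0 -1; -0.0015 -0.0002 0 0 0 0 -1; -0.0015 -0.0002 0 0 0 0 -1; -0.0015 -0.0002 0 0 0 0 -1' 40; python3 st.py
```

```text
t: 16.75
eef_pos: [0.5639, -0.2312, 0.1263]
orientation: [-0.002, 0.996, -0.085, -0.003]
ft_force: [-11.0, 5.2, 12.0]
width: 0.0202
[ 0.56386912 -0.2312037   0.12631078] [-10.96964782   5.23939705  11.95135547] 0.02016762238395988
3.684881846592444 0.05587286170082412
tan -12.111910781474212 rad 1.0423264899384734
```

```bash
python3 -m inch '0.002 0.0002 0 0 0 0 -1; 0.004 0.0005 0 0 0 0 -1; 0.0058 0.0009 0 0 0 0 -1; 0.0058 0.0009 0 0 0 0 -1; 0.0058 0.0009 0 0 0 0 -1' 40; python3 st.py;  python3 -m inch '0 0 0 0 0 0 0; 0 0 0 0 0 0 0; 0 0 0 0 0 0 0; 0 0 -0.03 0 0 0 0; 0 0 -0.06 0 0 0 0'; python3 st.py
```

```text
t: 17.38
eef_pos: [0.5665, -0.2321, 0.1261]
orientation: [-0.003, 0.996, -0.085, -0.006]
ft_force: [-18.4, 8.6, 19.7]
width: 0.0196
[ 0.56647014 -0.23212687  0.12614676] [-18.38864998   8.58430685  19.70518203] 0.01961853127363661
3.734185454077671 0.055992481561601797
tan -20.285897327611348 rad 0.56230467971987
t: 18.0
eef_pos: [0.5715, -0.2348, 0.1859]
orientation: [-0.0, 0.996, -0.085, -0.001]
ft_force: [0.7, -0.4, 0.1]
width: 0.0459
[ 0.57145994 -0.23478813  0.18590124] [ 0.67220825 -0.36740781  0.11999613] 0.04591253197356122
3.835334937428473 0.055820699982846216
tan 0.7660256770909307 rad 0.007653648767301449
```

```bash
python3 -m inch '-0.026 -0.002 0 0 0 -0.18 0.3; -0.052 -0.005 0 0 0 -0.36 0.3; -0.078 -0.007 0 0 0 -0.54 0.3; -0.104 -0.009 0 0 0 -0.72 0.3; -0.13 -0.012 0 0 0 -0.9 0.3' 30;  python3 -m inch '0 0 0 0 0 -0.15 0.3; 0 0 0.01 0 0 -0.3 0.3; 0 0 0.02 0 0 -0.45 0.3; 0 0 0.035 0 0 -0.58 0.3; 0 0 0.035 0 0 -0.58 0.3'; python3 - <<'E'
from h import *
c=cam('top');b=cam('scene')
im=c['pixels'].astype(int); m=(im[...,0]>130)&(im[...,1]<70)&(im[...,2]<80); m[:200]=0;m[230:]=0;m[:,:355]=0;m[:,390:]=0
v,u=np.nonzero(m);print(u.mean(),v.mean(),len(u))
p=world(c,u.mean(),v.mean(),.146);y=np.array([-.1827,.98317]);x=np.array([.98317,.1827])
d=p[:2]-[.5442,-.2832];print(p,np.arctan2(-d@x,-d@y)%6.283,np.linalg.norm(d))
s=readout.sense();q=s['orientation'];r=R.from_quat(np.r_[q[1:],q[0]]);print(s['eef_pos'],r.as_matrix().round(3))
print(r.inv().apply(np.array([.4455,-.2013,.088])-s['eef_pos']))
E
```

```text
t: 18.62
eef_pos: [0.446, -0.2011, 0.1864]
orientation: [0.001, 0.933, 0.359, 0.001]
ft_force: [-0.2, 0.2, -0.6]
width: 0.0597
t: 19.25
eef_pos: [0.4458, -0.2009, 0.1504]
orientation: [-0.0, 0.794, 0.608, -0.0]
ft_force: [-0.3, -0.1, 0.8]
width: 0.0598
367.0 213.15151515151516 33
[ 0.54424415 -0.22768605  0.146     ] 3.3259343388690064 0.05551396865063058
[ 0.44648829 -0.20124216  0.15129604] [[ 0.262  0.965  0.001]
 [ 0.965 -0.262 -0.   ]
 [-0.     0.001 -1.   ]]
[-0.00031178 -0.00100552  0.06329502]
```

```bash
cp last_scene.npz ref_scene.npz; python3 -m inch '0 -0.001 0.02 0 0 0 0.3; 0 -0.001 0.045 0 0 0 0.3; 0 -0.001 0.062 0 0 0 0.3; 0 -0.001 0.062 0 0 0 0.3; 0 -0.001 0.062 0 0 0 -1' 30;  python3 -m inch '0 0 0 0 0 0 -1; 0 0 0 0 0 0 -1; 0 0 0 0 0 0 -1; 0 0 0 0 0 0 -1; 0 0 0 0 0 0 -1'; python3 - <<'E'
from h import *
s=readout.sense();print(s['eef_pos'],s['ft_force'],s['width'])
piv=np.array([.4455,-.2013])+.085*np.array([.98317,.1827])
y=np.array([-.1827,.98317]);x=np.array([.98317,.1827])
piv=s['eef_pos'][:2]+.085*x; print('pivot',piv)
q=s['orientation'];Rm=R.from_quat(np.r_[q[1:],q[0]]).inv()
for k in range(0,16):
  a=.1*k; d=.085*((1-np.cos(a))*x+np.sin(a)*y); print(round(a,2),(Rm.apply(np.r_[d,0])*1000).round(1))
E
```

```text
t: 19.98
eef_pos: [0.4459, -0.201, 0.0897]
orientation: [0.001, 0.794, 0.608, 0.0]
ft_force: [-1.3, 0.6, 0.1]
width: 0.0536
t: 20.6
eef_pos: [0.4453, -0.2013, 0.0891]
orientation: [0.0, 0.793, 0.609, 0.0]
ft_force: [-0.4, -1.5, 4.6]
width: 0.0279
[ 0.44533217 -0.20128942  0.08910621] [-0.35036678 -1.51892861  4.5943603 ] 0.02794120647476567
pivot [ 0.52890162 -0.18575992]
0.0 [0. 0. 0.]
0.1 [ 7.8 -3.3 -0. ]
0.2 [16.  -5.8 -0. ]
0.3 [24.3 -7.4 -0. ]
0.4 [32.8 -8.2 -0. ]
0.5 [41.3 -8.2 -0. ]
0.6 [49.7 -7.3 -0. ]
0.7 [58.  -5.6 -0. ]
0.8 [66.1 -3.  -0. ]
0.9 [73.9  0.3 -0. ]
1.0 [81.4  4.4 -0. ]
1.1 [88.4  9.2 -0. ]
1.2 [94.9 14.7 -0. ]
1.3 [100.7  20.8  -0. ]
1.4 [106.   27.5  -0. ]
1.5 [110.6  34.7  -0. ]
```

```bash
cat > sw.py <<'E'
from h import *
s=readout.sense();p=s['eef_pos'];print(p,s['ft_force'].round(1),s['width'])
d=p[:2]-[.5289,-.1858];y=np.array([-.1827,.98317]);x=np.array([.98317,.1827]);f=s['ft_force'][:2]
a=np.arctan2(d@y,-d@x);print('a',a,'r',np.linalg.norm(d),'tan',f@(np.sin(a)*x+np.cos(a)*y),'rad',f@d/np.linalg.norm(d))
E
python3 -m inch '0.004 -0.0017 0 0 0 0 -1; 0.0078 -0.0033 0 0 0 0 -1; 0.012 -0.0046 0 0 0 0 -1; 0.016 -0.0058 0 0 0 0 -1; 0.0243 -0.0074 0 0 0 0 -1' 30; python3 sw.py; python3 -m inch '0.0085 -0.0008 0 0 0 0 -1; 0.017 -0.0008 0 0 0 0 -1; 0.0254 0.0001 0 0 0 0 -1; 0.0337 0.0018 0 0 0 0 -1; 0.0418 0.0044 0 0 0 0 -1'; python3 sw.py
```

```text
t: 21.22
eef_pos: [0.4448, -0.1756, 0.0891]
orientation: [0.001, 0.794, 0.608, 0.0]
ft_force: [0.6, -2.7, 4.7]
width: 0.0279
[ 0.44479778 -0.17564825  0.08908656] [ 0.6 -2.7  4.7] 0.02789822375069508
a 0.30385788390128704 r 0.08471269774833373 tan -2.591924072211787 rad -0.9320508144217052
t: 21.85
eef_pos: [0.4603, -0.1368, 0.0891]
orientation: [0.001, 0.793, 0.609, 0.0]
ft_force: [2.2, -6.8, 5.4]
width: 0.0281
[ 0.46026528 -0.13675614  0.08908986] [ 2.2 -6.8  5.4] 0.028087595915623164
a 0.8041650191150734 r 0.08435653683646721 tan -4.275944941322344 rad -5.7145528808991894
```

```bash
python3 -m inch '0.0055 0.0032 0 0 0 0 -1; 0.0112 0.0061 0 0 0 0 -1; 0.0167 0.0095 0 0 0 0 -1; 0.0218 0.013 0 0 0 0 -1; 0.0281 0.0185 0 0 0 0 -1' 30; python3 sw.py
```

```text
t: 22.48
eef_pos: [0.4835, -0.1149, 0.089]
orientation: [0.0, 0.794, 0.608, -0.001]
ft_force: [-3.1, -7.0, 10.5]
width: 0.028
[ 0.48353761 -0.11493781  0.08895466] [-3.1 -7.  10.5] 0.028044913652884414
a 1.185108893388821 r 0.08413795556483086 tan -6.340921160807286 rad -4.193018895739016
```

```bash
python3 -m inch '0.0014 0.0016 0 0 0 0 -1; 0.0028 0.0032 0 0 0 0 -1; 0.0042 0.0048 0 0 0 0 -1; 0.0054 0.0064 0 0 0 0 -1; 0.0065 0.0078 0 0 0 0 -1' 30; python3 sw.py
```

```text
t: 23.1
eef_pos: [0.492, -0.1103, 0.0889]
orientation: [-0.001, 0.794, 0.608, -0.001]
ft_force: [-5.1, -6.1, 11.8]
width: 0.0283
[ 0.49200607 -0.11026653  0.08892691] [-5.1 -6.1 11.8] 0.028272680480926543
a 1.3001672414617143 r 0.08406228167506247 tan -7.259074041951999 rad -3.242688734492509
```

```bash
python3 -m inch '0.0004 0.0005 0 0 0 0 -1; 0.0008 0.001 0 0 0 0 -1; 0.0013 0.0015 0 0 0 0 -1; 0.0013 0.0015 0 0 0 0 -1; 0.0013 0.0015 0 0 0 0 -1' 30; python3 sw.py
```

```text
t: 23.72
eef_pos: [0.4927, -0.1099, 0.0889]
orientation: [-0.001, 0.794, 0.608, -0.002]
ft_force: [-6.2, -6.6, 15.1]
width: 0.0283
[ 0.49274753 -0.10989581  0.08886738] [-6.2 -6.6 15.1] 0.028308460273257584
a 1.3100270099827822 r 0.08407405866748889 tan -8.384915712341396 rad -3.2689486345510446
```

```bash
python3 -m inch '0.0005 0.0006 -0.0003 0 0 0 -1; 0.001 0.0011 -0.0005 0 0 0 -1; 0.001 0.0011 -0.0005 0 0 0 -1; 0.001 0.0011 -0.0005 0 0 0 -1; 0.001 0.0011 -0.0005 0 0 0 -1' 30; python3 sw.py; python3 - <<'E'
from h import *
b=cam('scene');r=np.load('ref_scene.npz');t=cam('top')
f=lambda c:cv2.resize(c['pixels'][190:300,290:410],(400,366),interpolation=2)
i=np.hstack([f(r),f(b)]);cv2.imwrite('pics/s1.png',i[:,:,::-1])
E
```

```text
t: 24.35
eef_pos: [0.4929, -0.1098, 0.0889]
orientation: [-0.002, 0.794, 0.608, -0.003]
ft_force: [-8.1, -6.8, 13.9]
width: 0.0278
[ 0.49292243 -0.10982001  0.08891277] [-8.1 -6.8 13.9] 0.02778187757598491
a 1.3122931220142764 r 0.0840674982536649 tan -10.240583027942952 rad -2.727675540850497
```

View pics/s1.png

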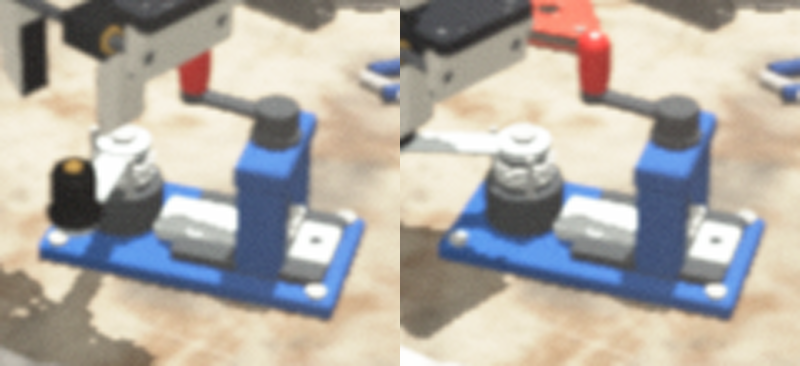

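Left is before the swing, right is now. The arm points along the tongue's line, away from the screw; the pivot body (123,210 → 523,210) and the tongue end look unmoved. I'll check that in numbers and hand in.

```bash
python3 - <<'E'
from h import *
a=np.load('ref_scene.npz')['pixels'];b=np.load('last_scene.npz')['pixels']
for n,(u0,u1,v0,v1) in{'tongue end':(376,394,250,272),'body base':(318,340,246,262),'bridge':(360,386,225,260)}.items():
  g=lambda i,m=0:cv2.resize(cv2.cvtColor(i[v0-m:v1+m,u0-m:u1+m],7),None,fx=8,fy=8,interpolation=2)
  r=cv2.matchTemplate(g(b,4),g(a),5);_,mx,_,l=cv2.minMaxLoc(r);print(n,np.array(l)/8-4,round(mx,3))
E
python3 sw.py; python3 -c "
from rig import env
print(env.hand_in())"
```

```text
tongue end [0. 0.] 0.999
body base [ 0.    -0.375] 0.794
bridge [0. 0.] 0.999
[ 0.49296365 -0.10983176  0.08893032] [-7.2 -9.3 13.5] 0.02814392434822857
a 1.3126765554483086 r 0.0840392483132612 tan -10.489673657626131 rad -5.333504614308691
the job is handed in; nothing more can be done
None
```

I clamped the tongue, swung the tensioner's arm clockwise to its forward stop, and handed in at about 24 s of the 61 s, still gripping the roller at the stop. One check disagreed with the task: the crank did not stay where I left it.

**Clamping:** I cranked the knob twice, the second time with the jaws turned so a finger pushed it square on.
- It reached about 3.73 rad, with 20–22 N at the knob. That is about 16 N of push once the 4.5 N of crank friction is taken off. If the 10–20 N limit counts the total force at the knob, I went slightly over it.
- **Disagreement:** after each release the camera showed the crank back at about 3.33 rad, still past jaw contact at about 3.1. By my estimate about 5 N of push is left at the knob, although the task says it stays put. I did not go further, so as not to over-tighten.

**Swing:**
- The arm is at 1.31 rad and blocked there. The last 1.5 mm commanded moved it only 0.2 mm while the push rose from 8.4 to 10.2 N. The spring alone gives about 6.4 N.

**Tensioner:**
- Comparing scene pictures from before and after, the tongue end and the bridge moved 0 px. The body base read 0.4 px on a weaker match (0.79), because the lighting and shadow there changed.
- The roller's distance from the estimated pivot stayed at 84–85 mm through the swing.

**Bystanders:** the arm never worked near the spanner, the magnet or the bearing, but I did not measure their positions afterwards.

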